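Change over the ferrule feed: seat the empty bin, rock the seesaw gate across

TASK

The grey bin on the left of the feed stand is full, its chute is shuttered off and brass blanks are held up on the seesaw gate. Push the empty blue bin along the bench into the right-hand bay, fully home against the stop bar, and only then press the raised red pad down so the gate rocks right over to its stop and all five blanks waiting on it run down the right-hand chute into the blue bin. Push and press with the fingertips only: do not lift or tip the bin, do not touch the blanks, leave everything else where it stands, and finish with the hand clear.

Things in the scene. Friction and masses are not known exactly. Their poses are not given: they have to be found in the camera images.
- stand: green steel feed stand fixed to the bench: slot hopper (top 227 mm up, 33 x 80 mm) over a rocking gate, aluminium outlet chutes left (closed by a yellow shutter, top 160 mm up) and right (open), a bin bay under each outlet. Origin on the bench under the gate's pivot; x points away from the robot, y left along the gate, as the stand is turned.
- gate (a joint): seesaw gate: 170 mm steel trough along the stand's y, pivot 115 mm above the bench, with a 226 mm dark lever outside its front that has a red push pad near each end. 0 = tipped left (left end low, the start), 0.64 rad = fully over to the right, on its stop. Stiff from friction (3 to 9 N on a pad moves it); stays where it is left.
- pad_right (a point): centre of the top face of the right-hand red push pad (round, 32 mm across) on the gate's lever, 58 mm nearer the robot than the pivot. Raised at the start, about 165 mm above the bench; with the gate fully over it has come down 63 mm to about 102 mm and gone 12 mm further to the stand's right (-y). Nothing stands above it.
- bin: empty blue plastic stock bin, 150 (x) x 130 (y) x 60 mm high, walls 4 mm, front wall (-x side, paper label) 46 mm high, about 0.3 kg. Origin at the centre of its underside; its x lies roughly along the stand's x. It stands on the bench in front of the right-hand bay, 100 to 140 mm short of home.
- bay (a point): where the bin's origin is when it is home in the right-hand bay (on the bench, 172 mm right of the stand's origin, 20 mm nearer the robot); axes as the stand. Guide rails 16 mm high, 55 mm long, with flared mouths leave 8 mm each side of the bin; a 30 mm high stop bar at the back touches its back wall when home. The chute lip overhangs the bay 81 mm up.
- blank1: brass ferrule blank lying on its side in the gate's trough, cylinder 20 mm across and 22 mm long, 0.05 kg; number 1 of the five in line from the left, lower end. Origin at its centre.
- blank2: brass ferrule blank lying on its side in the gate's trough, cylinder 20 mm across and 22 mm long, 0.05 kg; number 2 of the five in line from the left, lower end. Origin at its centre.
- blank3: brass ferrule blank lying on its side in the gate's trough, cylinder 20 mm across and 22 mm long, 0.05 kg; number 3 of the five in line from the left, lower end. Origin at its centre.
- blank4: brass ferrule blank lying on its side in the gate's trough, cylinder 20 mm across and 22 mm long, 0.05 kg; number 4 of the five in line from the left, lower end. Origin at its centre.
- blank5: brass ferrule blank lying on its side in the gate's trough, cylinder 20 mm across and 22 mm long, 0.05 kg; number 5 of the five in line from the left, lower end. Origin at its centre.
- full_bin: grey stock bin of the same size in the left-hand bay, heaped full of brass blanks, 1.8 kg; origin at the centre of its underside
- prop1: white ceramic kiln prop, upright cylinder 34 mm across and 45 mm tall; origin at the centre of its underside
- prop2: second white ceramic kiln prop, same size, origin at the centre of its underside
- jar: closed jar of polishing compound, 60 mm across, 75 mm tall; origin at the centre of its underside
- knife: bright steel knife blade blank lying flat, about 220 x 26 x 5 mm, long axis along its x; origin on its underside near mid-length
- brush: hand brush lying on the bench, long axis along its x; origin under its middle
Not all that is in view belongs to the job. There is more than one size of the bin; the one meant has the size given above.

How it is judged:
By the outcome, as a careful person would: the job done as asked, in the order asked, and still so for the second after the job is handed in, with the robot touching nothing.
It also fails if it takes over 45 s, if anything falls off the work surface, if the arm or the gripper's body presses on something with over 40 N, if the wrist force passes 120 N, or if a joint passes its speed limit or range.

ROBOT

A 6-joint arm with a two-finger parallel gripper is mounted at the origin on the work surface. World frame = base frame: x ahead of the robot, y to its left, z up, the work surface at z = 0. Lengths are in m, angles in rad, forces in N, time in s.
With the tool pointing down it reaches from about 0.35 to 0.775 m from the base axis. Payload 5.5 kg.
Tool frame: the origin (TCP) lies between the finger pads; the fingertips stand env.nose_length ahead of it and the grasp point (between the pads) lies 8 mm behind it (env.nose_length is the distance from the TCP to the fingertips, in m); z points along the fingers, y is the direction in which the jaws open and shut (so a half turn about z gives the same grasp; the last joint's range is limited). The gripper opens to 85 mm and grips with 20 to 120 N. Pads are 22 mm wide; open, the fingers measure 114 mm over their backs; the gripper's body (76 mm by 85 mm) begins 54 mm behind the grasp point. The pads swing forward as they close: fully open they stand 13 mm farther back than shut.
Start: joints at [-1.452, 0.313, 0.046, 1.304, 0, 1.431], TCP at [0.147, -0.556, 0.242] pointing down, gripper open.
Joint ranges: [-2.76, 2.76], [-0.86, 1.69], [-1.03, 1.26], [-2.2, 2.34], [-1.47, 1.5], [-3.14, 3.14]. Speed limits (rad/s): [2.57, 2.57, 3.14, 3.14, 3.14, 3.14].

INTERFACE

Orientations are given as a unit quaternion [w, x, y, z].
In Python, from workcell import env gives the robot as it stands. The module is installed in compiled form; this text tells all that it offers.
- The arm moves only by the shell command python3 -m creep 'ROWS' [FORCE]. ROWS is a JSON object of lists of equal length, an entry for each row: "hand": the finger opening in mm, from 0 to 85.4; "delta_pos": the shift along the tool's x, y, z scaled (see below), a list of three; "turn": the turn about the tool's z scaled (see below). In form: {"hand": [hand, ...], "delta_pos": [[dx, dy, dz], ...], "turn": [turn, ...]}. A call has exactly 5 rows; each row shifts and turns the commanded pose from where the row before left it, along the tool's axes as they then stand; what a row does not reach is not made up. The controller multiplies each number of a shift by 0.8 m and each number of a turn by 5 degrees. A row lasts 1/12 s, in which the tool goes at most 41.7 mm and 7.16 degrees, less where a joint would pass 70% of its speed; a pose out of reach is approached as far as the arm can. A call with a number of a shift or a turn outside -1 to 1 is refused whole. A call with a gripper value outside its range is refused whole. The fingers move at their own pace and stop on an object; FORCE is the grip in N (left out, the last holds). Time passes only in rows, so rows that do not move let the fingers close, or fill a call up. It gives the time, the measured TCP pose, the force and the opening at its end, in the units of the state.
- env.get_state(): the state, without advancing time (a new reading comes with each control period).
- env.read_camera(name): name is "scene" or "top" or "wrist"; returns a dict with "pixels" (400x640x3 uint8, red, green, blue), "depth" (400x640 float32, m along the optical axis (not along the pixel's ray), 0 where there is no reading), "fx", "fy", "cx", "cy" (pixels), "D" ([k1, k2, p1, p2, k3] as OpenCV has them; the pictures are not rectified), "origin" and "orientation" of the camera in the world. Camera axes: x right, y down, z forward; pixel columns grow to the right and rows downward; lengths in m; the calibration is good to about 2 mm. A picture is of the moment at which its call begins.
- env.hand_in(): hands the job in, once; it reports no verdict.
Trained networks look in the newest picture that a camera, given by its name, has taken for a name from the list of things; names that differ only in an ending like _2 or _b are one class to them, and where a whole thing is asked for, a point or a joint stands for the part that bears it (a point fixed in the world has none). Each returns a list of dicts, best first, with "score" (0 to 1); they miss things now and then, are a little off and sometimes report something else, mostly with a low value. They report only what shows in the picture. A call takes as long as a camera call. They do not tell look-alikes from the thing itself.
- env.find_in(camera, target): "location" ([row, column] in pixels, amid what is visible of it).
- env.pinpoint(camera, target): "location" ([row, column] in pixels: a listed point, or the origin of a listed thing).
The state is a dict: "clock": time; "joint_pos": joint angles; "qvel": joint speeds; "tau": joint torques, N m; "tcp_pos": TCP position; "orientation": TCP orientation; "wrist_force": force on the tool from outside, world axes, zero at the start; "ft_torque": the same for the moment, N m; "finger_gap": finger opening in m.
Only numpy, scipy, OpenCV 4.12 (cv2) and the standard library are available. Lean on these libraries where they do the work, as an engineer would, in place of code of your own. Each camera call takes 0.05 s, during which the arm holds its last target.

## Working session

There is one attempt and no reset: what is moved stays moved. The work goes in short steps, Python scripts to look and compute and a shell command to move; the robot and the scene stay as the last step left them, time stands still between calls to the robot, and variables do not carry over. Pictures are saved under pics/ and viewed, and the job is handed in when it is done.

```bash
mkdir -p pics; cat > h.py <<'E'
import numpy as np, cv2, json
from workcell import env
from scipy.spatial.transform import Rotation as R
def q2R(q): return R.from_quat([q[1],q[2],q[3],q[0]]).as_matrix()
def cam(n): return env.read_camera(n)
def save(c,f): cv2.imwrite('pics/'+f,cv2.cvtColor(c['pixels'],cv2.COLOR_RGB2BGR))
def K(c): return np.array([[c['fx'],0,c['cx']],[0,c['fy'],c['cy']],[0,0,1.]])
def rays(c,uv):
    p=cv2.undistortPoints(np.array(uv,float).reshape(-1,1,2),K(c),np.array(c['D'],float)).reshape(-1,2)
    return np.c_[p,np.ones(len(p))]@q2R(c['orientation']).T
def onz(c,uv,z):
    r=rays(c,uv); o=np.array(c['origin']); return o+r*((z-o[2])/r[:,2])[:,None]
def ondepth(c,uv,k=1):
    r=rays(c,uv); d=[]
    for u,v in np.array(uv,int):
        w=c['depth'][max(0,v-k):v+k+1,max(0,u-k):u+k+1]; w=w[w>0]; d.append(np.median(w) if len(w) else np.nan)
    return np.array(c['origin'])+r*np.array(d)[:,None]
def cloud(c):
    v,u=np.mgrid[0:400,0:640]; uv=np.c_[u.ravel(),v.ravel()]
    P=np.array(c['origin'])+rays(c,uv)*c['depth'].ravel()[:,None]
    P[c['depth'].ravel()<=0]=np.nan
    return P.reshape(400,640,3)
def proj(c,P):
    Rm=q2R(c['orientation']); rv=cv2.Rodrigues(Rm.T)[0]; t=-Rm.T@np.array(c['origin'])
    return cv2.projectPoints(np.array(P,float).reshape(-1,3),rv,t,K(c),np.array(c['D'],float))[0].reshape(-1,2)
E
python3 - <<'E'
from h import *
np.set_printoptions(precision=4,suppress=True)
s=env.get_state(); print({k:np.round(v,3) for k,v in s.items()}, env.nose_length)
for n in ['scene','top']:
    c=cam(n); save(c,n+'0.png'); print(n,c['origin'],c['orientation'],c['fx'])
    for t in ['stand','gate','bin','full_bin','jar','knife','brush','prop1','blank1']:
        r=env.find_in(n,t); print(t,[(np.round(x['location']).tolist(),round(x['score'],2)) for x in r[:4]])
    for t in ['stand','pad_right','bin','bay','full_bin']:
        r=env.pinpoint(n,t); print('pin',t,[(np.round(x['location'],1).tolist(),round(x['score'],2)) for x in r[:4]])
E
```

```text
{'clock': np.float64(0.0), 'joint_pos': array([-1.452,  0.314,  0.045,  1.304, -0.   ,  1.431]), 'qvel': array([ 0.001,  0.   ,  0.002, -0.001, -0.001,  0.   ]), 'tau': array([ -0.001, -48.063,  29.853,   0.019,  -0.   ,   0.   ]), 'tcp_pos': array([ 0.147, -0.555,  0.241]), 'orientation': array([-0.001,  0.992,  0.129, -0.   ]), 'wrist_force': array([-0.763, -0.596, -0.044]), 'ft_torque': array([ 0.042,  0.011, -0.019]), 'finger_gap': np.float64(0.085)} 0.011
scene [1.1299 0.5619 0.9636] [-0.1689  0.369   0.8416 -0.3564] 414.69301823962917
stand [([263.0, 267.0], 0.89), ([204.0, 277.0], 0.34)]
gate [([247.0, 290.0], 0.89)]
bin [([205.0, 276.0], 0.82), ([138.0, 296.0], 0.82), ([170.0, 258.0], 0.56)]
full_bin [([300.0, 317.0], 0.61), ([239.0, 285.0], 0.23)]
jar [([269.0, 414.0], 0.81)]
knife [([171.0, 204.0], 0.66), ([232.0, 335.0], 0.34)]
brush [([338.0, 425.0], 0.68)]
prop1 [([235.0, 333.0], 0.57), ([250.0, 374.0], 0.57)]
blank1 [([250.0, 277.0], 0.61), ([248.0, 270.0], 0.54)]
pin stand [([268.5, 269.3], 0.97)]
pin pad_right [([206.2, 264.4], 0.65)]
pin bin [([216.1, 269.5], 0.81), 
[... 218 characters left out ...]
 316.0], 0.63)]
gate [([141.0, 321.0], 0.76), ([178.0, 460.0], 0.36), ([168.0, 182.0], 0.21)]
bin [([211.0, 420.0], 0.77), ([180.0, 362.0], 0.68), ([273.0, 427.0], 0.66)]
full_bin [([135.0, 257.0], 0.79), ([145.0, 318.0], 0.6), ([167.0, 182.0], 0.36)]
jar [([130.0, 318.0], 0.54), ([207.0, 221.0], 0.53)]
knife [([180.0, 463.0], 0.65)]
brush [([167.0, 182.0], 0.77)]
prop1 [([200.0, 299.0], 0.6), ([207.0, 258.0], 0.43)]
blank1 [([124.0, 290.0], 0.62), ([122.0, 296.0], 0.57)]
pin stand [([135.9, 313.4], 0.8), ([211.0, 222.9], 0.2)]
pin pad_right [([141.3, 340.5], 0.92)]
pin bin [([181.7, 359.5], 0.91), ([217.6, 417.7], 0.8), ([285.3, 429.1], 0.62)]
pin bay []
pin full_bin [([139.3, 261.6], 0.8)]
```

View pics/scene0.png

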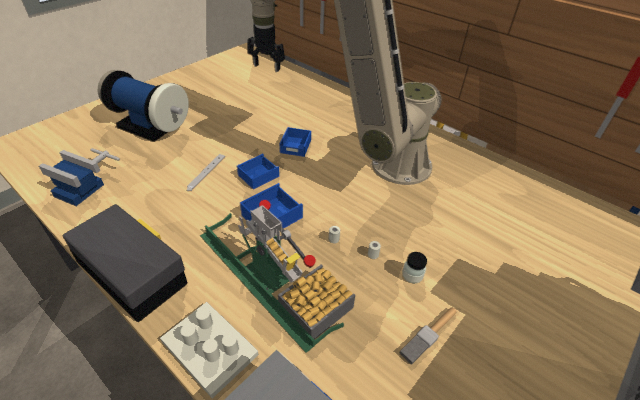

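View pics/top0.png

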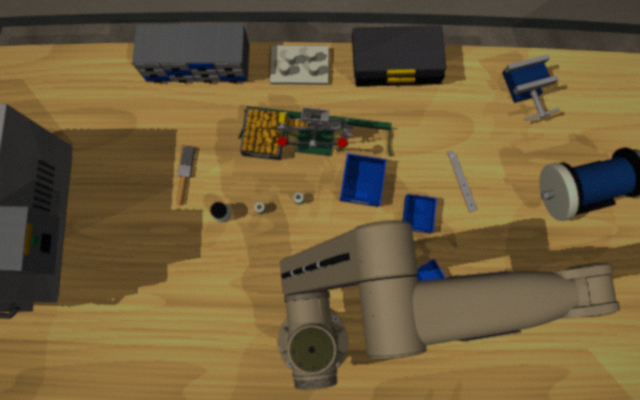

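```bash
python3 - <<'E'
from h import *
c=cam('top'); im=cv2.cvtColor(c['pixels'],cv2.COLOR_RGB2BGR)
cv2.imwrite('pics/topcrop.png',cv2.resize(im[90:310,220:480],None,fx=2.7,fy=2.7,interpolation=cv2.INTER_CUBIC))
P=cloud(c)
np.save('Ptop.npy',P)
np.set_printoptions(precision=3,suppress=True)
hsv=cv2.cvtColor(im,cv2.COLOR_BGR2HSV)
m=cv2.inRange(hsv,(95,80,40),(130,255,255))
n,l,st,ce=cv2.connectedComponentsWithStats(m)
for i in range(1,n):
    if st[i,4]>80:
        q=P[l==i]; q=q[~np.isnan(q[:,0])]
        print(st[i],ce[i],q.min(0),q.max(0),np.median(q,0))
        for zl in (0.05,):
            t=q[q[:,2]>zl]
            if len(t)>10: print('rim',cv2.minAreaRect(t[:,:2].astype(np.float32)),np.percentile(t[:,2],90))
E
```

```text
[144  63  71  18 376] [181.963  70.984] [0.858 0.335 0.012] [0.877 0.592 0.155] [0.87  0.44  0.089]
rim ((0.867747962474823, 0.46321526169776917), (0.01759631186723709, 0.2564052939414978), 2.547879695892334) 0.14277509444308215
[504  62  45  31 649] [526.225  74.539] [ 0.828 -0.785  0.01 ] [ 0.924 -0.648  0.101] [ 0.878 -0.705  0.089]
rim ((0.8810674548149109, -0.7162750959396362), (0.06842410564422607, 0.13314728438854218), 18.09740447998047) 0.09482910409874468
[220  76  25   5  99] [232.141  78.04 ] [0.857 0.248 0.009] [0.874 0.331 0.069] [0.868 0.285 0.039]
rim ((0.8630571365356445, 0.2878122329711914), (0.07931248843669891, 0.011221085675060749), 88.96170806884766) 0.06504403719691165
[ 340  154   46   52 1886] [363.063 179.427] [ 0.435 -0.226 -0.011] [ 0.597 -0.08   0.07 ] [ 0.523 -0.158  0.006]
rim ((0.5167272686958313, -0.1548687219619751), (0.13043075799942017, 0.1494055986404419), 81.44657897949219) 0.06381139519249537
[ 576  158   60   46 1924] [606.341 179.341] [ 0.425 -1.008  0.139] [ 0.57  -0.803  0.197] [ 0.494 -0.899  0.179]
rim ((0.5005126595497131, -0.9060696363449097), (0.11419816315174103, 0.20435279607772827), 13.809931755065918) 0.18742954060752628
[ 403  194   34   39 1025] [419.859 212.44 ] [ 0.259 -0.402 -0.01 ] [ 0.47  -0.165  0.756] [ 0.415 -0.345  0.005]
rim ((0.3309154510498047, -0.2878510653972626), (0.04684021696448326, 0.2689209580421448), 36.168479919433594) 0.7545966305507975
[416 260  29  21 421] [429.435 271.722] [ 0.164 -0.424 -0.012] [ 0.258 -0.19   0.742] [ 0.221 -0.372  0.004]
rim ((0.19166883826255798, -0.293635755777359), (0.01739327237010002, 0.21074169874191284), 15.2379150390625) 0.7394062604591928
```

View crop.

View pics/topcrop.png

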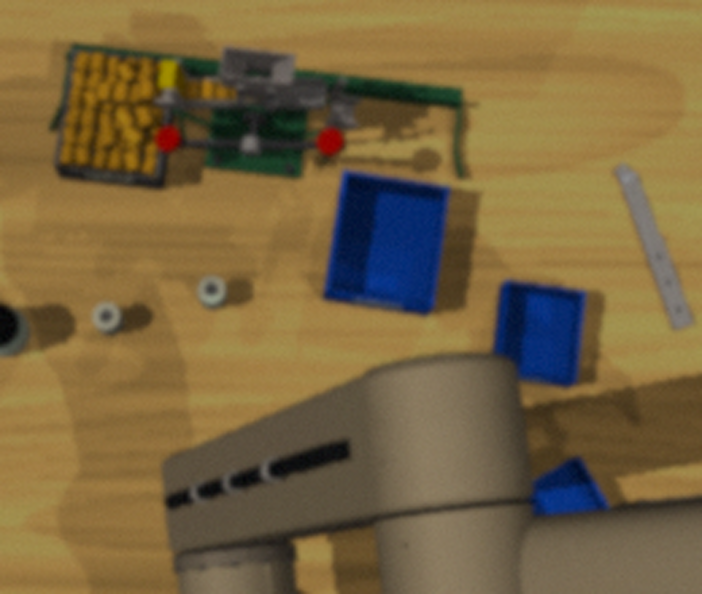

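```bash
python3 - <<'E'
from h import *
np.set_printoptions(precision=4,suppress=True)
c=cam('top'); d=cam('scene')
for t,z in [('pad_right',.165),('stand',0),('bin',0),('full_bin',0),('prop1',0),('jar',0),('knife',0)]:
    for n,k in (('top',c),('scene',d)):
        r=env.pinpoint(n,t)
        for x in r[:3]:
            v,u=x['location']; print(t,n,round(x['score'],2),onz(k,[[u,v]],z)[0], ondepth(k,[[u,v]])[0])
# stand geometry: green & hopper & full bin rims
for n,k in (('top',c),('scene',d)):
    im=cv2.cvtColor(k['pixels'],cv2.COLOR_RGB2HSV); P=cloud(k)
    g=cv2.inRange(im,(50,60,20),(88,255,255))>0
    q=P[g]; q=q[np.abs(q[:,2])<0.5]; q=q[~np.isnan(q[:,0])]
    print('green',n,len(q),cv2.minAreaRect(q[:,:2].astype(np.float32)))
    r=(cv2.inRange(im,(0,170,100),(6,255,255))|cv2.inRange(im,(174,170,100),(180,255,255)))
    nn,l,st,ce=cv2.connectedComponentsWithStats(r)
    for i in range(1,nn):
        if st[i,4]>15: print('red',n,ce[i],st[i,4],np.nanmedian(P[l==i],0))
    b=cv2.inRange(im,(95,80,40),(130,255,255)); nn,l,st,ce=cv2.connectedComponentsWithStats(b)
    for i in range(1,nn):
        q=P[l==i]; q=q[(q[:,2]>.05)&(q[:,2]<.075)]
        if len(q)>15: print('blue rim',n,ce[i],cv2.minAreaRect(q[:,:2].astype(np.float32)))
im=cv2.cvtColor(d['pixels'],cv2.COLOR_RGB2BGR)
cv2.imwrite('pics/scenecrop.png',cv2.resize(im[160:350,190:370],None,fx=3.1,fy=3.1,interpolation=cv2.INTER_CUBIC))
E
```

```text
pad_right top 0.86 [ 0.6005 -0.0798  0.165 ] [ 0.6008 -0.0798  0.1641]
pad_right scene 0.76 [ 0.6038 -0.0772  0.165 ] [ 0.6025 -0.0787  0.1631]
pad_right scene 0.73 [0.533 0.345 0.165] [0.4332 0.3088 0.0314]
pad_right scene 0.7 [0.5292 0.236  0.165 ] [0.4361 0.1856 0.0413]
stand top 0.7 [0.6658 0.0047 0.    ] [0.6278 0.0035 0.1176]
stand scene 0.93 [ 0.6681 -0.0032  0.    ] [0.6945 0.0291 0.0551]
bin top 0.93 [ 0.399  -0.3293  0.    ] [ 0.3988 -0.3291  0.0012]
bin top 0.8 [ 0.5152 -0.1536  0.    ] [ 0.5139 -0.1531  0.0056]
bin top 0.78 [ 0.1886 -0.3648  0.    ] [ 0.1596 -0.2086  0.7475]
bin scene 0.74 [ 0.4004 -0.347   0.    ] [ 0.4013 -0.3459  0.0012]
bin scene 0.72 [ 0.5059 -0.1497  0.    ] [ 0.5081 -0.1472  0.0033]
full_bin top 0.73 [0.6685 0.189  0.    ] [0.6442 0.18   0.0751]
full_bin scene 0.71 [ 0.6581  0.1764 -0.    ] [0.6907 0.2031 0.0666]
full_bin scene 0.42 [0.4069 0.3048 0.    ] [0.4314 0.3135 0.0327]
prop1 top 0.69 [0.4212 0.1864 0.    ] [0.4135 0.1812 0.0436]
prop1 top 0.6 [0.4572 0.0476 0.    ] [0.4482 0.0459 0.0453]
prop1 scene 0.76 [ 0.4402  0.05   -0.    ] [0.4621 0
[... 1088 characters left out ...]
0724453926086), 81.52159118652344)
green scene 3382 ((0.47019559144973755, -0.2961602807044983), (1.2345317602157593, 0.8123512864112854), 63.148807525634766)
red scene [265.0172 203.5172] 58 [ 0.5992 -0.0806  0.1648]
red scene [309.1939 260.051 ] 98 [0.6236 0.1096 0.1025]
blue rim scene [131.852   97.8949] ((0.5398737192153931, -0.8871686458587646), (0.013020846992731094, 0.09165998548269272), 13.001701354980469)
blue rim scene [ 75.6173 183.1654] ((0.898354172706604, -0.6941508054733276), (0.06011402606964111, 0.14201195538043976), 45.35237503051758)
blue rim scene [274.3863 205.2496] ((0.5159303545951843, -0.15170925855636597), (0.13452330231666565, 0.1510324776172638), 81.82534790039062)
```

View pics/scenecrop.png

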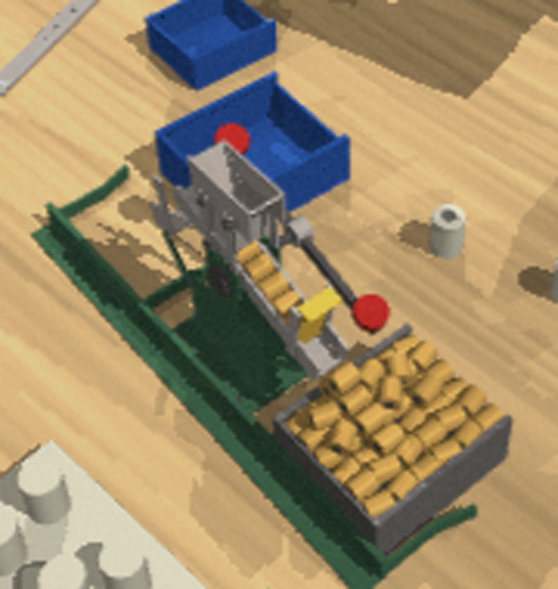

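```bash
python3 - <<'E'
from h import *
np.set_printoptions(precision=4,suppress=True)
for n in ('top','scene'):
    k=cam(n); im=cv2.cvtColor(k['pixels'],cv2.COLOR_RGB2HSV); P=cloud(k)
    g=(cv2.inRange(im,(45,50,15),(95,255,255))>0)
    X=P[...,0];Y=P[...,1];Z=P[...,2]
    b=g&(Z>.022)&(Z<.038)&(X>.62)&(X<.8)&(abs(Y)<.3)
    q=P[b]; print(n,len(q),cv2.minAreaRect(q[:,:2].astype(np.float32)))
    vx,vy,x0,y0=cv2.fitLine(q[:,:2].astype(np.float32),cv2.DIST_HUBER,0,.001,.001).ravel()
    print('bar yaw',np.degrees(np.arctan2(-vx/vy,1)),x0,y0)
    h=(Z>.215)&(Z<.24)&(X>.55)&(X<.8)&(abs(Y)<.12)
    q=P[h]; print('hopper',len(q),cv2.minAreaRect(q[:,:2].astype(np.float32)),np.median(q,0))
    # rails right
    r=g&(Z>.008)&(Z<.022)&(Y<-.05)&(Y>-.32)&(X>.5)
    q=P[r]; print('rail',len(q),q.min(0),q.max(0))
E
```

```text
top 152 ((0.6815587878227234, -0.07197125256061554), (0.344698965549469, 0.08598849922418594), 83.90540313720703)
bar yaw -5.959938 0.7160957 -0.106409326
hopper 145 ((0.6699172854423523, 0.002254921942949295), (0.0813259482383728, 0.03993220254778862), 83.10867309570312) [0.6693 0.0046 0.2212]
rail 54 [ 0.6718 -0.249   0.0081] [ 0.7369 -0.0507  0.0216]
scene 576 ((0.6899217963218689, 0.0023794472217559814), (0.496542364358902, 0.08544670790433884), 83.37699127197266)
bar yaw -6.2842975 0.73098916 0.02873956
hopper 186 ((0.6692630648612976, 0.0027251727879047394), (0.08241964131593704, 0.03792187571525574), 83.36717987060547) [ 0.6664 -0.0066  0.2217]
rail 233 [ 0.6039 -0.3041  0.008 ] [ 1.02   -0.0501  0.0219]
```

```bash
cat >> h.py <<'E'
O=np.array([.6695,.002]); YAW=np.radians(-6.5)
Rs=np.array([[np.cos(YAW),-np.sin(YAW)],[np.sin(YAW),np.cos(YAW)]])
def st2w(x,y): return O+Rs@np.array([x,y])
def w2st(p): return Rs.T@(np.array(p[:2])-O)
def status(tgt=None):
    s=env.get_state(); Rm=q2R(s['orientation']); p=np.array(s['tcp_pos'])
    yaw=np.degrees(np.arctan2(Rm[1,0],Rm[0,0]))
    print('t',round(float(s['clock']),2),'tcp',p.round(4),'stand',w2st(p).round(4),'yaw',yaw.round(2),'turn units',((yaw-np.degrees(YAW))/5).round(3),'F',np.round(s['wrist_force'],1),'gap',round(float(s['finger_gap']),4))
    if tgt is not None:
        w=np.r_[st2w(*tgt[:2]),tgt[2]]; print('total delta units',(Rm.T@(w-p)/.8).round(4))
E
python3 -m creep '{"hand":[85,85,85,85,85],"delta_pos":[[0,0,0],[0,0,0],[0,0,0],[0,0,0],[0,0,0]],"turn":[0.86,0.86,0.86,0.86,0.86]}'
python3 -c "
from h import *
status((-.245,-.172,.2))"
```

```text
clock: 2.87
tcp_pos: [0.1472, -0.5559, 0.2423]
orientation: [0.0, 0.998, -0.06, 0.0]
wrist_force: [0.6, -0.2, 0.2]
finger_gap: 0.0853
t 2.87 tcp [ 0.1472 -0.5559  0.2423] stand [-0.4558 -0.6134] yaw -6.88 turn units -0.077 F [ 0.6 -0.2  0.2] gap 0.0853
total delta units [ 0.2599 -0.5535  0.0529]
```

```bash

python3 -m creep '{"hand":[85,85,85,85,85],"delta_pos":[[0.017,-0.037,0],[0.017,-0.037,0],[0.017,-0.037,0],[0.017,-0.037,0],[0.017,-0.037,0]],"turn":[-0.07,0,0,0,0]}' >/dev/null
python3 -m creep '{"hand":[85,85,85,85,85],"delta_pos":[[0.017,-0.037,0],[0.017,-0.037,0],[0.017,-0.037,0],[0.017,-0.037,0],[0.017,-0.037,0]],"turn":[0,0,0,0,0]}' >/dev/null
python3 -m creep '{"hand":[85,85,85,85,85],"delta_pos":[[0.017,-0.037,0],[0.017,-0.037,0],[0.017,-0.037,0],[0.017,-0.037,0],[0,0,0]],"turn":[0,0,0,0,0]}'
python3 -c "
from h import *
status((-.245,-.172,.033))
c=cam('top');save(c,'top1.png');c=cam('scene');save(c,'scene1.png');c=cam('wrist');save(c,'wrist1.png')"
```

```text
clock: 4.12
tcp_pos: [0.3839, -0.1609, 0.2426]
orientation: [-0.001, 0.999, -0.052, 0.001]
wrist_force: [-1.0, 0.2, -0.5]
finger_gap: 0.0847
t 4.12 tcp [ 0.3839 -0.1609  0.2426] stand [-0.2653 -0.1942] yaw -5.97 turn units 0.106 F [-1.   0.2 -0.5] gap 0.0847
total delta units [ 0.0254 -0.0271  0.262 ]
```

View pics/scene1.png

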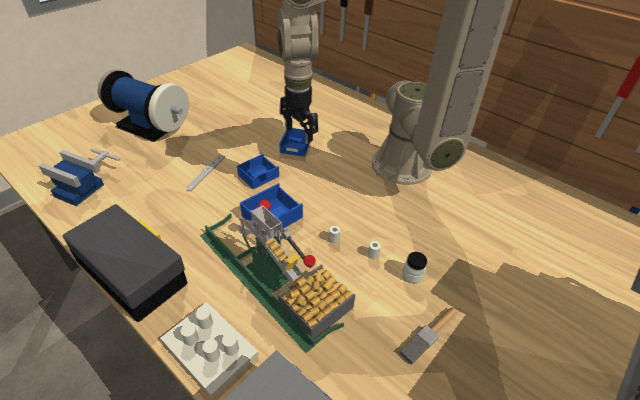

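View pics/wrist1.png

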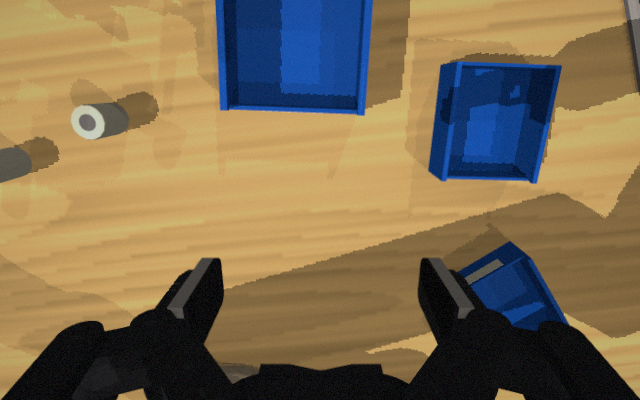

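```bash

python3 -m creep '{"hand":[85,85,85,85,85],"delta_pos":[[0.013,-0.0135,0.02],[0.0124,-0.0135,0.03],[0,0,0.035],[0,0,0.035],[0,0,0.035]],"turn":[0.1,0,0,0,0]}' >/dev/null
python3 -m creep '{"hand":[85,85,85,85,85],"delta_pos":[[0,0,0.035],[0,0,0.03],[0,0,0.03],[0,0,0.01],[0,0,0]],"turn":[0,0,0,0,0]}'
python3 -c "
from h import *
status((-.225,-.172,.024))"
```

```text
clock: 5.1
tcp_pos: [0.4028, -0.1462, 0.0326]
orientation: [-0.001, 0.998, -0.061, -0.002]
wrist_force: [0.2, -0.2, -0.1]
finger_gap: 0.0852
t 5.1 tcp [ 0.4028 -0.1462  0.0326] stand [-0.2482 -0.1774] yaw -6.96 turn units -0.092 F [ 0.2 -0.2 -0.1] gap 0.0852
total delta units [ 0.029  -0.007   0.0106]
```

```bash

python3 -m creep '{"hand":[85,85,85,85,85],"delta_pos":[[0.007,-0.0035,0.005],[0.007,-0.0035,0.0055],[0.007,0,0],[0.005,0,0],[0.005,0,0]],"turn":[-0.08,0,0,0,0]}' 
python3 -m creep '{"hand":[85,85,85,85,85],"delta_pos":[[0.007,0,0],[0.007,0,0],[0.007,0,0],[0.007,0,0],[0.007,0,0]],"turn":[0,0,0,0,0]}'
python3 -c "
from h import *
status((-.106,-.172,.024))
c=cam('scene');save(c,'scene2.png');c=cam('wrist');save(c,'wrist2.png')"
```

```text
clock: 5.52
tcp_pos: [0.4312, -0.1436, 0.0266]
orientation: [0.001, 0.998, -0.056, 0.0]
wrist_force: [-3.0, 0.2, 0.7]
finger_gap: 0.0851
clock: 5.93
tcp_pos: [0.4583, -0.1463, 0.0259]
orientation: [-0.0, 0.998, -0.056, -0.0]
wrist_force: [-2.9, 0.6, 2.0]
finger_gap: 0.0849
t 5.93 tcp [ 0.4583 -0.1463  0.0259] stand [-0.193  -0.1712] yaw -6.42 turn units 0.017 F [-2.9  0.6  2. ] gap 0.0849
total delta units [0.1088 0.0012 0.0023]
```

View pics/scene2.png

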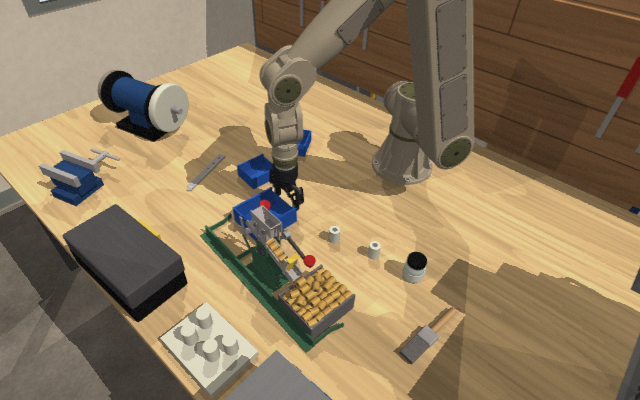

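View pics/wrist2.png

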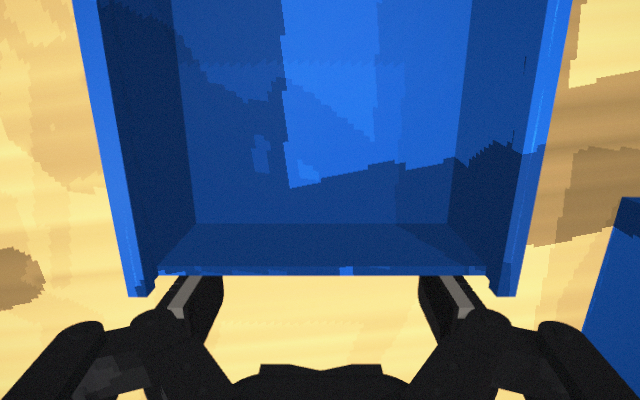

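```bash

python3 -m creep '{"hand":[85,85,85,85,85],"delta_pos":[[0.008,0,0],[0.008,0,0],[0.008,0,0],[0.008,0,0],[0.008,0,0]],"turn":[0,0,0,0,0]}'
python3 -m creep '{"hand":[85,85,85,85,85],"delta_pos":[[0.008,0,0],[0.008,0,0],[0.008,0,0],[0.005,0,0],[0.005,0,0]],"turn":[0,0,0,0,0]}'
python3 -m creep '{"hand":[85,85,85,85,85],"delta_pos":[[0.004,0,0],[0.004,0,0],[0.004,0,0],[0.004,0,0],[0.004,0,0]],"turn":[0,0,0,0,0]}'
python3 -c "
from h import *
status((-.106,-.172,.024))
c=cam('scene');save(c,'scene3.png');c=cam('wrist');save(c,'wrist3.png')"
```

```text
clock: 6.45
tcp_pos: [0.4906, -0.1501, 0.0258]
orientation: [0.0, 0.998, -0.056, 0.0]
wrist_force: [-2.2, 0.4, -0.3]
finger_gap: 0.0849
clock: 6.87
tcp_pos: [0.5171, -0.153, 0.0259]
orientation: [0.0, 0.998, -0.056, -0.0]
wrist_force: [-3.4, -0.3, 2.5]
finger_gap: 0.0848
clock: 7.28
tcp_pos: [0.5329, -0.1548, 0.0259]
orientation: [0.0, 0.998, -0.056, -0.0]
wrist_force: [-2.3, 0.5, 0.4]
finger_gap: 0.085
t 7.28 tcp [ 0.5329 -0.1548  0.0259] stand [-0.118  -0.1712] yaw -6.42 turn units 0.015 F [-2.3  0.5  0.4] gap 0.085
total delta units [0.015  0.001  0.0024]
```

View pics/wrist3.png

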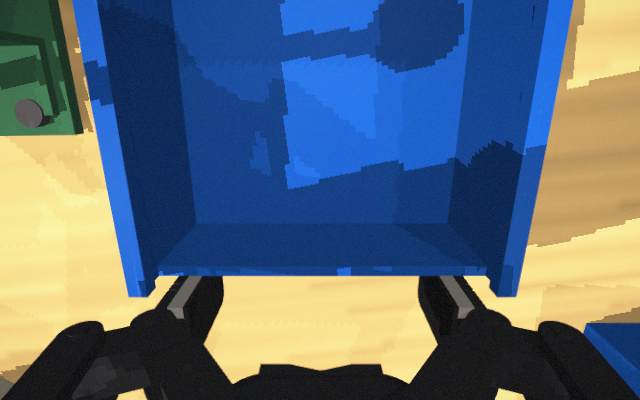

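Still sliding, ~12 mm to go; creep until the force rises.

```bash

python3 -m creep '{"hand":[85,85,85,85,85],"delta_pos":[[0.003,0,0],[0.0025,0,0],[0.0025,0,0],[0.0025,0,0],[0.0025,0,0]],"turn":[0,0,0,0,0]}'
python3 -m creep '{"hand":[85,85,85,85,85],"delta_pos":[[0.001,0,0],[0.001,0,0],[0.001,0,0],[0.001,0,0],[0,0,0]],"turn":[0,0,0,0,0]}'
python3 -c "
from h import *
status((-.106,-.172,.024))"
```

```text
clock: 7.8
tcp_pos: [0.5432, -0.1559, 0.0259]
orientation: [0.0, 0.998, -0.056, -0.0]
wrist_force: [-3.1, 0.0, 1.2]
finger_gap: 0.0849
clock: 8.22
tcp_pos: [0.5461, -0.1563, 0.0259]
orientation: [0.0, 0.998, -0.056, -0.0]
wrist_force: [-3.0, 0.2, 1.6]
finger_gap: 0.0849
t 8.22 tcp [ 0.5461 -0.1563  0.0259] stand [-0.1047 -0.1712] yaw -6.42 turn units 0.016 F [-3.   0.2  1.6] gap 0.0849
total delta units [-0.0016  0.001   0.0023]
```

```bash

python3 -m creep '{"hand":[85,85,85,85,85],"delta_pos":[[0.001,0,0],[0.001,0,0],[0.001,0,0],[0.001,0,0],[0,0,0]],"turn":[0,0,0,0,0]}'
python3 -c "
from h import *
status((-.106,-.172,.024))
c=cam('scene');save(c,'scene4.png')
im=cv2.cvtColor(c['pixels'],cv2.COLOR_RGB2BGR)
cv2.imwrite('pics/sc4.png',cv2.resize(im[160:300,190:330],None,fx=4,fy=4,interpolation=cv2.INTER_CUBIC))
"
```

```text
clock: 8.63
tcp_pos: [0.546, -0.1561, 0.0256]
orientation: [-0.0, 0.998, -0.056, -0.003]
wrist_force: [-11.4, -0.1, 8.6]
finger_gap: 0.0854
t 8.63 tcp [ 0.546  -0.1561  0.0256] stand [-0.1048 -0.1711] yaw -6.44 turn units 0.012 F [-11.4  -0.1   8.6] gap 0.0854
total delta units [-0.0015  0.0011  0.002 ]
```

View pics/sc4.png

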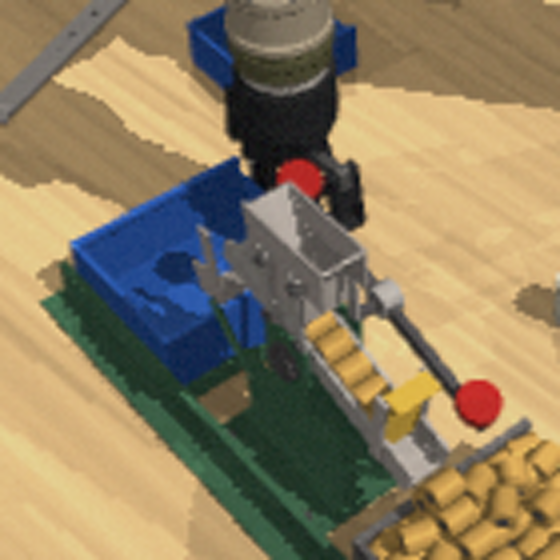

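```bash

python3 -m creep '{"hand":[85,85,85,85,85],"delta_pos":[[-0.006,0,0],[-0.012,0,0],[-0.02,0,0],[-0.02,0,0],[-0.005,0,-0.03]],"turn":[0,0,0,0,0]}'
python3 -m creep '{"hand":[60,40,20,0,0],"delta_pos":[[0,0,-0.05],[0,0,-0.05],[0,0,-0.05],[0,0,-0.05],[0,0,-0.02]],"turn":[0,0,0,0,0]}' 40
python3 -m creep '{"hand":[0,0,0,0,0],"delta_pos":[[0,0,0],[0,0,0],[0,0,0],[0,0,0],[0,0,0]],"turn":[0,0,0,0,0]}'
python3 -c "
from h import *
status((-.06,-.092,.21))
c=cam('scene');P=cloud(c)
im=cv2.cvtColor(c['pixels'],cv2.COLOR_RGB2BGR)
cv2.imwrite('pics/sc5.png',cv2.resize(im[160:300,190:330],None,fx=4,fy=4,interpolation=cv2.INTER_CUBIC))
hsv=cv2.cvtColor(im,cv2.COLOR_BGR2HSV)
for n in ('scene','top'):
    c=cam(n);P=cloud(c);hsv=cv2.cvtColor(c['pixels'],cv2.COLOR_RGB2HSV)
    m=cv2.inRange(hsv,(95,80,40),(130,255,255))>0
    m&=(P[...,2]>.05)&(P[...,2]<.075)&(P[...,0]>.5)&(P[...,0]<.75)&(abs(P[...,1]+.17)<.12)
    q=P[m]; r=cv2.minAreaRect(q[:,:2].astype(np.float32)); print(n,r,w2st(r[0]))
    save(c,n+'5.png')
"
```

```text
clock: 9.1
tcp_pos: [0.4945, -0.149, 0.0461]
orientation: [-0.002, 0.998, -0.056, -0.004]
wrist_force: [-1.0, -0.2, -0.5]
finger_gap: 0.0851
clock: 9.52
tcp_pos: [0.5023, -0.1521, 0.2322]
orientation: [0.002, 0.998, -0.056, 0.005]
wrist_force: [0.7, 0.2, 0.7]
finger_gap: 0.0253
clock: 9.93
tcp_pos: [0.4986, -0.1506, 0.2242]
orientation: [-0.001, 0.998, -0.056, -0.001]
wrist_force: [-0.1, -0.5, -0.3]
finger_gap: 0.0001
t 9.93 tcp [ 0.4986 -0.1506  0.2242] stand [-0.1525 -0.171 ] yaw -6.42 turn units 0.016 F [-0.1 -0.5 -0.3] gap 0.0001
total delta units [ 0.1158 -0.0985  0.0175]
scene ((0.6331475377082825, -0.14729538559913635), (0.17098478972911835, 0.15082548558712006), 83.17073822021484) [-0.01921807 -0.15245091]
top ((0.6770947575569153, -0.10883152484893799), (0.021053779870271683, 0.07405533641576767), 68.55879211425781) [ 0.02009242 -0.10925933]
```

View pics/sc5.png

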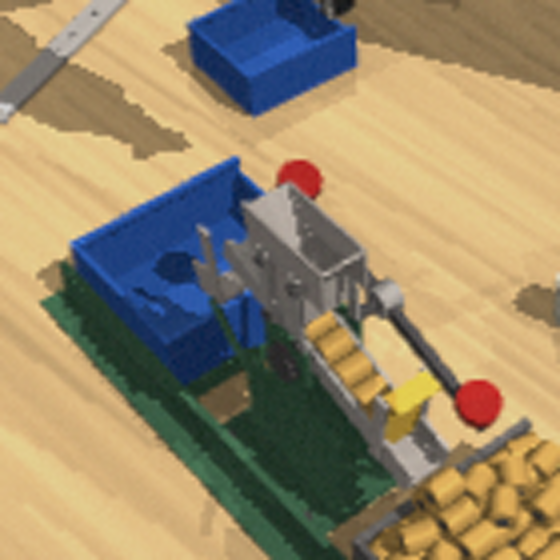

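View pics/top5.png

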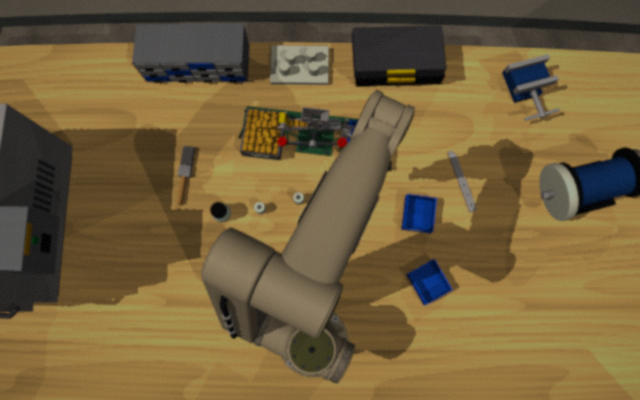

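```bash

python3 -m creep '{"hand":[0,0,0,0,0],"delta_pos":[[0.023,-0.02,0],[0.023,-0.02,0],[0.023,-0.02,0],[0.023,-0.02,0],[0.023,-0.0185,0]],"turn":[0,0,0,0,0]}' 40
python3 -m creep '{"hand":[0,0,0,0,0],"delta_pos":[[0,0,0.005],[0,0,0.005],[0,0,0.005],[0,0,0],[0,0,0]],"turn":[0,0,0,0,0]}'
python3 -c "
from h import *
status((-.06,-.092,.18))
c=cam('wrist');save(c,'wrist6.png');c=cam('scene');save(c,'scene6.png')
im=cv2.cvtColor(c['pixels'],cv2.COLOR_RGB2BGR)
cv2.imwrite('pics/sc6.png',cv2.resize(im[120:300,170:350],None,fx=3.3,fy=3.3,interpolation=cv2.INTER_CUBIC))
"
```

```text
clock: 10.5
tcp_pos: [0.6003, -0.0821, 0.2254]
orientation: [-0.0, 0.998, -0.056, -0.0]
wrist_force: [-0.4, -0.1, 0.4]
finger_gap: 0.0001
clock: 10.92
tcp_pos: [0.5985, -0.0835, 0.2135]
orientation: [-0.0, 0.998, -0.057, -0.001]
wrist_force: [0.7, 0.4, -0.7]
finger_gap: -0.0003
t 10.92 tcp [ 0.5985 -0.0835  0.2135] stand [-0.0609 -0.093 ] yaw -6.48 turn units 0.004 F [ 0.7  0.4 -0.7] gap -0.0003
total delta units [ 0.0011 -0.0012  0.0418]
```

View pics/wrist6.png

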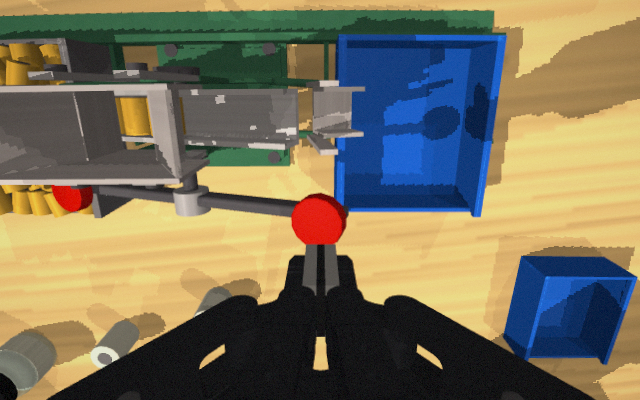

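View pics/sc6.png

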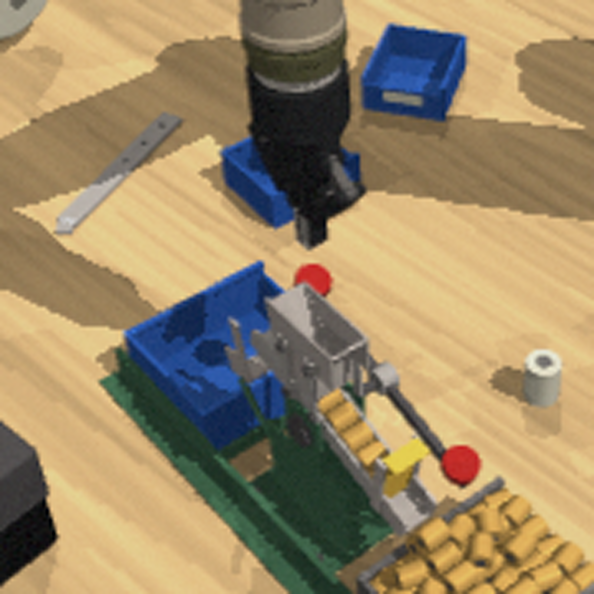

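```bash

python3 -m creep '{"hand":[0,0,0,0,0],"delta_pos":[[0,0,0.01],[0,0,0.01],[0,0,0.01],[0,0,0.007],[0,0,0.005]],"turn":[0,0,0,0,0]}'
python3 -m creep '{"hand":[0,0,0,0,0],"delta_pos":[[0,0.002,0.006],[0,0.0024,0.008],[0,0.0024,0.008],[0,0.0022,0.008],[0,0.002,0.008]],"turn":[0,0,0,0,0]}'
python3 -c "
from h import *
status((-.06,-.103,.113))"
```

```text
clock: 11.43
tcp_pos: [0.5989, -0.0829, 0.1788]
orientation: [-0.0, 0.998, -0.056, -0.001]
wrist_force: [-0.5, -1.8, 3.9]
finger_gap: 0.0001
clock: 11.85
tcp_pos: [0.5989, -0.0925, 0.1496]
orientation: [0.001, 0.998, -0.056, 0.001]
wrist_force: [-1.2, -3.1, 3.2]
finger_gap: 0.0004
t 11.85 tcp [ 0.5989 -0.0925  0.1496] stand [-0.0595 -0.1019] yaw -6.45 turn units 0.01 F [-1.2 -3.1  3.2] gap 0.0004
total delta units [-0.0007  0.0013  0.0458]
```

```bash

python3 -m creep '{"hand":[0,0,0,0,0],"delta_pos":[[0,0.001,0.009],[0,0.0005,0.009],[0,0,0.009],[0,0,0.009],[0,0,0.006]],"turn":[0,0,0,0,0]}'
python3 -m creep '{"hand":[0,0,0,0,0],"delta_pos":[[0,0,0.002],[0,0,0.002],[0,0,0.001],[0,0,0],[0,0,0]],"turn":[0,0,0,0,0]}'
python3 -c "
from h import *
status((-.06,-.103,.113))
c=cam('scene');save(c,'scene7.png')
im=cv2.cvtColor(c['pixels'],cv2.COLOR_RGB2BGR)
cv2.imwrite('pics/sc7.png',cv2.resize(im[160:300,190:330],None,fx=4,fy=4,interpolation=cv2.INTER_CUBIC))"
```

```text
clock: 12.27
tcp_pos: [0.5986, -0.0928, 0.1152]
orientation: [-0.0, 0.998, -0.056, 0.0]
wrist_force: [0.8, -2.8, 14.3]
finger_gap: -0.0
clock: 12.68
tcp_pos: [0.5989, -0.0929, 0.115]
orientation: [0.0, 0.998, -0.056, 0.001]
wrist_force: [-4.9, -2.2, 17.5]
finger_gap: 0.0001
t 12.68 tcp [ 0.5989 -0.0929  0.115 ] stand [-0.0594 -0.1022] yaw -6.4 turn units 0.02 F [-4.9 -2.2 17.5] gap 0.0001
total delta units [-0.0007  0.0009  0.0025]
```

View pics/sc7.png

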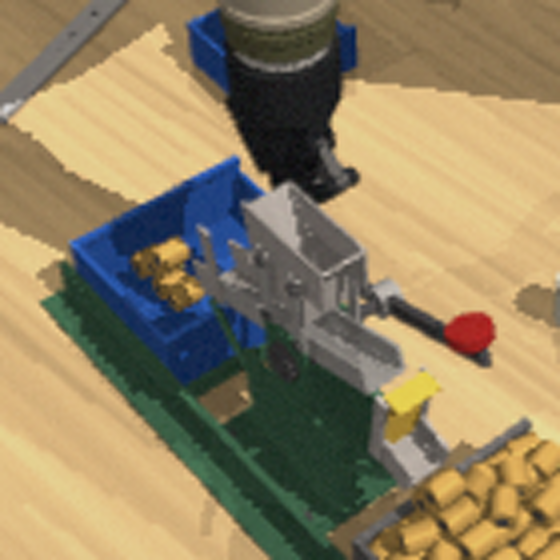

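```bash

python3 -m creep '{"hand":[0,0,0,0,0],"delta_pos":[[0,0,-0.01],[0,0,-0.02],[0,0,-0.04],[0,0,-0.045],[0,0,-0.045]],"turn":[0,0,0,0,0]}'
python3 -c "
from h import *
status()
c=cam('wrist');save(c,'wrist8.png');c=cam('scene');save(c,'scene8.png')
im=cv2.cvtColor(c['pixels'],cv2.COLOR_RGB2BGR)
cv2.imwrite('pics/sc8.png',cv2.resize(im[160:300,190:330],None,fx=4,fy=4,interpolation=cv2.INTER_CUBIC))"
```

```text
clock: 13.15
tcp_pos: [0.5972, -0.0913, 0.2398]
orientation: [-0.001, 0.998, -0.056, -0.002]
wrist_force: [1.4, 0.0, 0.4]
finger_gap: -0.0001
t 13.15 tcp [ 0.5972 -0.0913  0.2398] stand [-0.0613 -0.1009] yaw -6.37 turn units 0.027 F [1.4 0.  0.4] gap -0.0001
```

View pics/sc8.png

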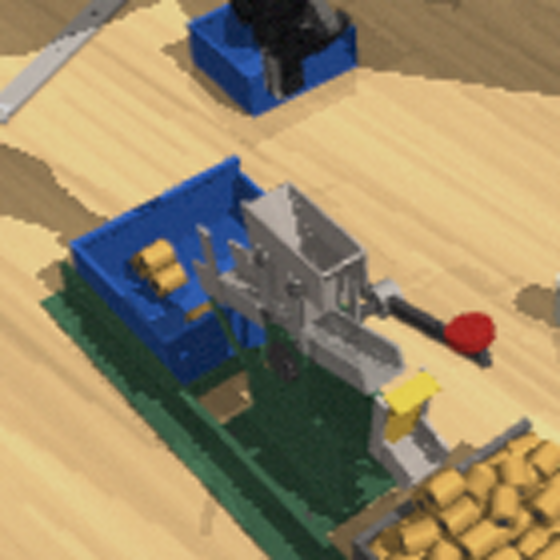

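View pics/wrist8.png

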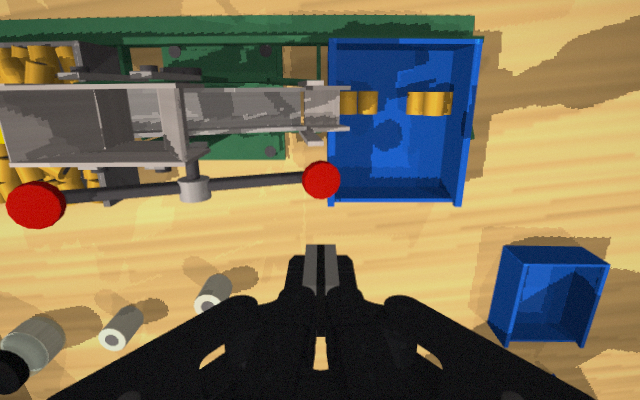

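```bash

python3 -m creep '{"hand":[0,0,0,0,0],"delta_pos":[[-0.025,0.03,0],[-0.025,0.04,0],[-0.02,0.045,0],[0,0.045,0],[0,0.045,0]],"turn":[0,0,0,0,0]}'
python3 -m creep '{"hand":[0,0,0,0,0],"delta_pos":[[0,0.04,0],[0,0.02,0],[0,0,0],[0,0,0],[0,0,0]],"turn":[0,0,0,0,0]}'
python3 -c "
from h import *
status()
c=cam('wrist');save(c,'wrist9.png');c=cam('scene');save(c,'scene9.png')
im=cv2.cvtColor(c['pixels'],cv2.COLOR_RGB2BGR)
cv2.imwrite('pics/sc9.png',cv2.resize(im[160:300,190:330],None,fx=4,fy=4,interpolation=cv2.INTER_CUBIC))
c=cam('top')
im=cv2.cvtColor(c['pixels'],cv2.COLOR_RGB2BGR)
cv2.imwrite('pics/top9.png',cv2.resize(im[90:250,200:400],None,fx=4,fy=3.7,interpolation=cv2.INTER_CUBIC))
"
```

```text
clock: 13.67
tcp_pos: [0.5232, -0.2492, 0.2394]
orientation: [-0.001, 0.998, -0.055, -0.001]
wrist_force: [0.7, -0.1, -0.6]
finger_gap: 0.0001
clock: 14.08
tcp_pos: [0.519, -0.2958, 0.2395]
orientation: [-0.001, 0.998, -0.056, -0.001]
wrist_force: [0.5, 0.7, 0.0]
finger_gap: -0.0
t 14.08 tcp [ 0.519  -0.2958  0.2395] stand [-0.1158 -0.3129] yaw -6.37 turn units 0.026 F [0.5 0.7 0. ] gap -0.0
```

View pics/wrist9.png

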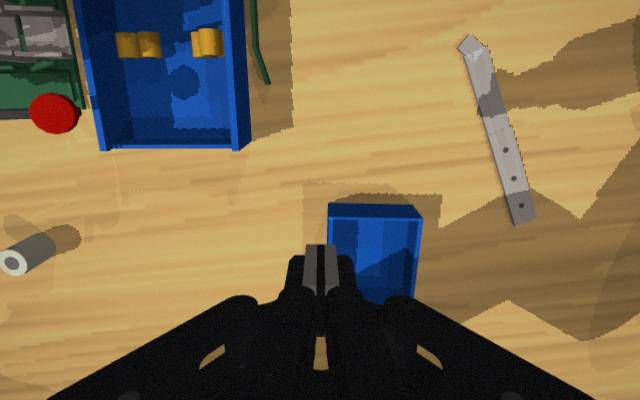

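View pics/top9.png

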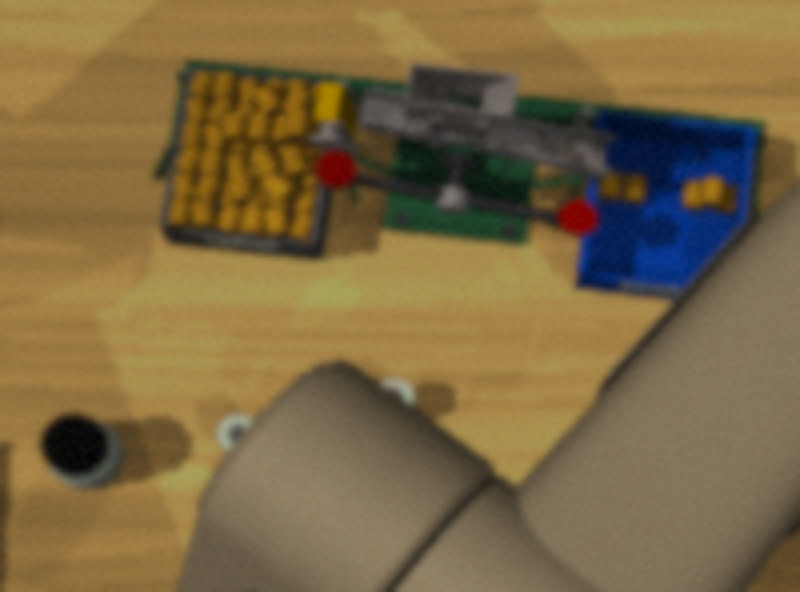

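View pics/sc9.png

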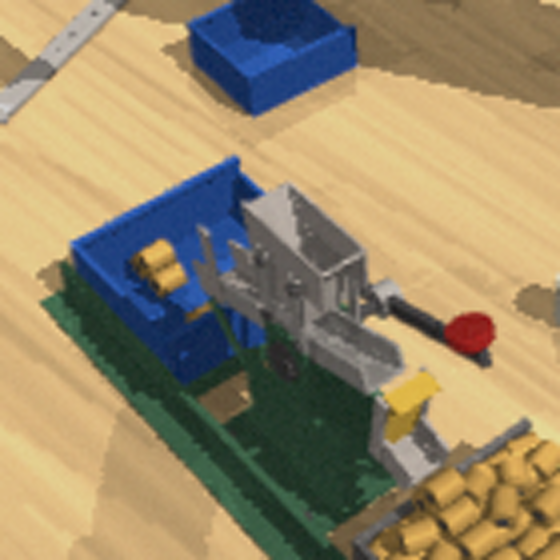

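```bash
python3 - <<'E'
from h import *
a=cv2.imread('pics/wrist8.png')[30:215,0:490]; b=cv2.imread('pics/wrist9.png')[0:160,60:270]
cv2.imwrite('pics/w8c.png',cv2.resize(a[:,310:480],None,fx=4,fy=3,interpolation=cv2.INTER_CUBIC))
cv2.imwrite('pics/w9c.png',cv2.resize(b,None,fx=3.5,fy=3.5,interpolation=cv2.INTER_CUBIC))
np.set_printoptions(precision=4,suppress=True)
for n in ('wrist','top','scene'):
    c=cam(n);P=cloud(c);hsv=cv2.cvtColor(c['pixels'],cv2.COLOR_RGB2HSV)
    m=cv2.inRange(hsv,(12,90,60),(30,255,255))>0
    S=(P[...,:2]-O)@Rs
    m&=(P[...,2]>.0)&(P[...,2]<.25)&(S[...,0]>-.1)&(S[...,0]<.05)&(S[...,1]<.11)&(S[...,1]>-.235)&(P[...,2]>.006)
    nn,l,st,ce=cv2.connectedComponentsWithStats(m.astype(np.uint8))
    for i in range(1,nn):
        if st[i,4]>5:
            k=l==i; print(n,st[i,4],ce[i],'stand',S[k].min(0),S[k].max(0),'z',np.percentile(P[...,2][k],[5,50,95]))
E
```

```text
wrist 857 [207.4971  43.4142] stand [-0.0101 -0.222 ] [ 0.0124 -0.1896] z [0.0213 0.0357 0.0397]
wrist 1083 [138.398   45.2512] stand [-0.0098 -0.1579] [ 0.0121 -0.1124] z [0.0146 0.022  0.0243]
wrist 6 [ 11.5 119. ] stand [-0.0612 -0.0685] [-0.0609 -0.0645] z [0.0984 0.0996 0.1014]
wrist 8 [ 69.5   130.625] stand [-0.0718 -0.112 ] [-0.069  -0.1089] z [0.0927 0.0975 0.1002]
top 6 [303. 108.] stand [0.0088 0.032 ] [0.0189 0.0407] z [0.2217 0.2237 0.2269]
top 93 [284.086 119.   ] stand [-0.0176  0.0762] [0.0337 0.1099] z [0.0978 0.1585 0.1683]
top 58 [354.9828 140.1552] stand [-0.0166 -0.1513] [ 0.0113 -0.1145] z [0.0168 0.0221 0.029 ]
top 85 [376.7059 142.0353] stand [-0.0113 -0.2273] [ 0.0164 -0.187 ] z [0.0168 0.0299 0.0414]
top 9 [291.5556 140.6667] stand [-0.0626  0.0551] [-0.0256  0.0826] z [0.0089 0.1335 0.1375]
top 8 [335.  149.5] stand [-0.0626 -0.0811] [-0.0592 -0.0617] z [0.087  0.0908 0.1011]
scene 104 [229.6058 226.2308] stand [-0.0105 -0.2288] [ 0.0129 -0.1853] z [0.0133 0.0252 0.0394]
scene 10 [239.2 237.5] stand [-0.0029 -0.1498] [ 0.0213 -0.0954] z [0.019  0.0236 0.0592]
scene 123 [291.2927 261.0732] stand [-0.0203  0.0873] [0.0162 0.1096] z [0.1009 0.1583 0.1624]
```

View pics/w8c.png

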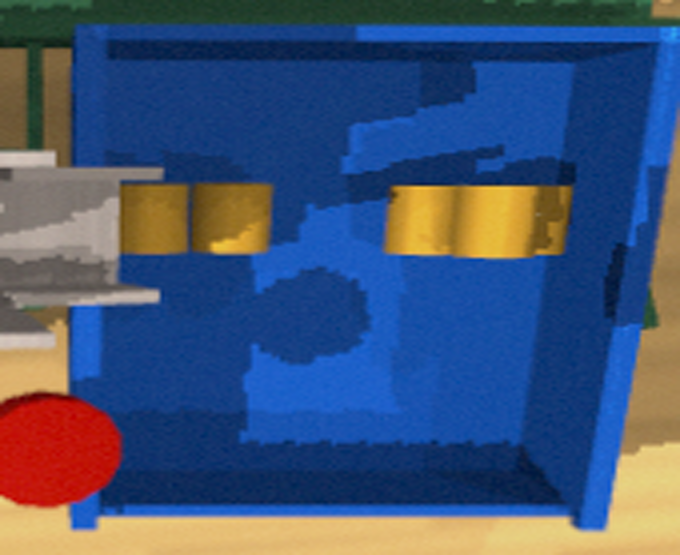

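View pics/w9c.png

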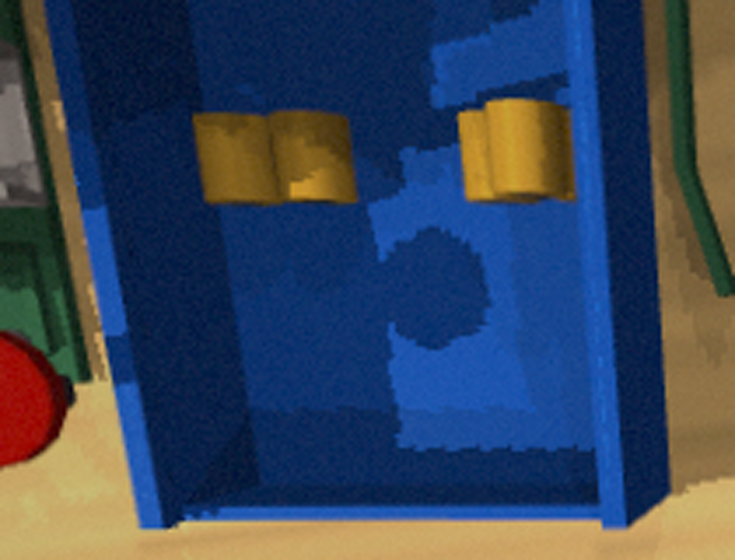

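```bash
python3 - <<'E'
from h import *
np.set_printoptions(precision=4,suppress=True)
for n in ('top','scene'):
    k=cam(n); im=cv2.cvtColor(k['pixels'],cv2.COLOR_RGB2HSV); P=cloud(k)
    r=(cv2.inRange(im,(0,170,80),(6,255,255))|cv2.inRange(im,(174,170,80),(180,255,255)))
    nn,l,st,ce=cv2.connectedComponentsWithStats(r)
    for i in range(1,nn):
        if st[i,4]>15: p=np.nanmedian(P[l==i],0); print('red',n,ce[i],p,w2st(p))
    for t in ('prop1','jar','full_bin','bin'):
        for x in env.pinpoint(n,t)[:3]:
            v,u=x['location']; print(t,n,round(x['score'],2),onz(k,[[u,v]],0)[0])
    hsv=im;m=cv2.inRange(hsv,(95,80,40),(130,255,255))>0
    m&=(P[...,2]>.05)&(P[...,2]<.075)&(P[...,0]>.5)&(P[...,0]<.75)&(abs(P[...,1]+.17)<.12)
    q=P[m]; r=cv2.minAreaRect(q[:,:2].astype(np.float32)); print(n,'bin',r,w2st(r[0]))
E
```

```text
red top [283.5    135.1974] [0.6221 0.098  0.1659] [-0.058   0.0901]
red top [343.5156 148.0938] [ 0.6027 -0.0887  0.1022] [-0.0561 -0.0977]
prop1 top 0.58 [0.4213 0.1815 0.    ]
prop1 top 0.39 [0.4649 0.0487 0.    ]
jar top 0.55 [0.4147 0.3029 0.    ]
full_bin top 0.86 [0.675  0.1797 0.    ]
full_bin top 0.52 [ 0.6521 -0.1411  0.    ]
bin top 0.84 [ 0.633 -0.162  0.   ]
bin top 0.77 [ 0.1946 -0.3611  0.    ]
bin top 0.73 [ 0.3967 -0.3322  0.    ]
top bin ((0.6321656703948975, -0.16592413187026978), (0.13046051561832428, 0.15519626438617706), 83.45256042480469) [-0.0181 -0.1711]
red scene [629.8374  79.7985] [-0.3496  0.4996  0.3921] [-1.0689  0.379 ]
red scene [306.9032 242.7742] [0.6246 0.1019 0.1655] [-0.0559  0.0942]
prop1 scene 0.75 [0.4557 0.0591 0.    ]
prop1 scene 0.7 [0.4076 0.1795 0.    ]
prop1 scene 0.47 [0.4126 0.3078 0.    ]
jar scene 0.63 [ 0.6321 -0.2148 -0.    ]
jar scene 0.55 [0.3951 0.299  0.    ]
full_bin scene 0.82 [0.6584 0.1699 0.    ]
bin scene 0.89 [ 0.6267 -0.1818  0.    ]
bin scene 0.87 [ 0.4    -0.3432  0.    ]
bin scene 0.77 [ 0.1912 -0.3595  0.    ]
scene bin ((0.6608545780181885, -0.18278223276138306), (0.201324000954628, 0.12192339450120926), 48.90715026855469) [ 0.0123 -0.1846]
```

Pads at 102 / 166 mm: the gate is fully over. The bin is home and the hand is clear.

```bash
python3 -c "
from h import *
status(); print(env.hand_in())"
```

```text
t 14.88 tcp [ 0.519  -0.2974  0.2403] stand [-0.1156 -0.3145] yaw -6.43 turn units 0.014 F [-0.2  0.2 -0.3] gap 0.0001
the job is handed in; nothing more can be done
None
```

The job is done and handed in at about 15 s, and no check showed a fault. I pushed the 150 x 130 mm blue bin home with the open fingertips. Then I pressed the right-hand red pad down with the closed fingertips until the gate met its stop.

- **Bin:** the push force jumped from 3 N to 11 N and the hand stopped moving, so the bin met the stop bar. Before the press, the scene camera put its centre 19 mm nearer the robot than the stand origin, against 20 mm for home. After the press the top camera gave 18 mm.
- **Gate:** the right pad ended 102 mm up and the left one 166 mm up, which is fully over. The last press was about 17 N on the stop.
- **Blanks:** I count all five in the blue bin: two side by side, and three in a pile against the right wall. The third one in the pile is judged from its shape and height (top about 40 mm). No brass showed in the trough.
- **Everything else:** the props, jar, full bin and the two smaller blue bins measured where they were, within network scatter of up to about 17 mm. I did not re-measure the knife and brush, but the hand went nowhere near them.
- **Hand:** it finished about 0.24 m up beside the stand, with near-zero wrist force.

One check disagreed: the final scene-camera outline of the bin rim was meaningless, because its mask took in more than the rim. I went by the top view and the earlier scene view instead.

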